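# Lock the blending cup on the smoothie cart's blender

### The job

Take the blending cup with the yellow fin off the drip tray and lock it onto the blender: lower it into the socket, feel for the gates, press it down gently against the spring and twist it clockwise (seen from above) just under a quarter turn to the end stop, so that it springs up into its locked seat, and let go of it. Do not force the cup or the socket at any point, and leave the green cup and everything else on the cart as it stands.

Things in the scene. Friction and masses are not known exactly. Their poses are not given: they have to be found in the camera images.
- yellow_grip (a point): The cup to fit: closed blending cup, upright, 144 mm tall, 0.3 kg, with a yellow upright fin on top, 14 mm thick, 54 long, 40 tall, on the cup's axis. This point: on the axis inside the fin, 126 mm above the foot, 22 above the cup's flat top, 18 below the fin's top edge; z up, x along the fin. Pinch the fin across its 14 mm from above, firmly (about 50 N). Half a turn of the cup makes no difference.
- yellow_foot (a point): Centre of the underside of the yellow-fin cup; z up, x along the fin. From here up: black spigot 54 mm in diameter (tapered to 48 mm at the foot over 5 mm), 24 mm tall; then a 76 mm wide shoulder with a flat underside, 24 mm above the foot; then the pale cup body.
- yellow_lugs (a point): Point on the same cup's axis, 11 mm above the foot, level with its two lugs. They stick out of the spigot to 34 mm from the axis exactly below the two ends of the fin (along +x and -x); each is 10 mm wide and 6 mm tall (8 to 14 mm above the foot).
- green_grip (a point): The same point on a second cup of the same shape, with a green fin, on the same tray. Not wanted: leave it standing where it is.
- tray: Blue drip tray, 170 x 270 mm, 19 mm high rim, fixed; both cups stand on its floor, 10 mm above the worktop (which cup stands at which end varies). Origin: centre of its underside, x along the short side.
- blender: White round blender base, fixed, 148 mm wide at its foot, 73 mm tall, with a steel socket collar (92 mm wide) on top, up to 100 mm. Origin: centre of its underside, z up; a small black knob marks its front (-x). The collar is delicate: the load between cup and blender must stay under 50 N, twisting included; pushing down with 8 to 18 N does the job.
- socket_top (a point): Socket axis, level with the collar's top face, 100 mm up; axes as the blender's. Round opening 56 mm wide with two opposite gates, 14 mm wide, for the lugs. The gates lie only roughly along the blender's x: up to 0.30 rad off either way, not measured; feel for them. Off the gates the lugs ride on the top face, the foot 8 mm below it and already centred; over the gates the cup sinks.
- coupling_rest (a point): On the socket axis, 13 mm below the collar's top: where the round sprung black coupling (22 mm wide) meets the cup's foot. It pushes back with about 4 N, plus 0.7 N per mm, to 12 N at the bottom, where the cup's shoulder meets the collar's top (foot 24 mm below it). Let go there without turning, the cup rises again.
- locked_seat (a point): On the socket axis, 18.5 mm below the collar's top: the foot's place when locked. The ledge is 8 mm thick: with the foot 22 to 24 mm below the top the lugs can turn under it, clockwise seen from above only, by 75 degrees from the gates to a firm end stop. There a pocket 14 mm wide, 3.5 mm deep, in the ledge's underside takes the lugs: the spring lifts the cup into it when let up.
- squeeze_bottle_mid (a point): Bystander: red squeeze bottle, 60 mm wide, 170 mm tall; point half-way up on its axis. Leave it alone.
- salt_jar_mid (a point): Bystander: amber jar with white lid, 84 mm wide, 100 mm tall; point half-way up on its axis. Leave it alone.
- syrup_jar_mid (a point): Bystander: green glass jar with white lid, 90 mm wide, 115 mm tall; point half-way up on its axis. Leave it alone.
- bowl_mid (a point): Bystander: orange bowl, 140 mm wide, 70 mm tall; point half-way up on its axis. Leave it alone.
- tumbler_mid (a point): Bystander: clear tumbler, 80 mm wide, 110 mm tall; point half-way up on its axis. Leave it alone.
- spoon_grip (a point): Bystander: steel spoon, 170 mm long, lying on the worktop; point on its handle. Leave it alone.
Mind the look-alikes: they are no part of the job. Of the things that look like the blender, the larger one is meant.

How it is judged:
On the way:
1. the yellow-fin cup is pressed right down in the socket (foot at least 21.8 mm below the collar's top, on the axis) (z of yellow_foot in the frame of socket_top below -0.0218 m and horizontal distance between yellow_foot and socket_top below 0.003 m), for 0.1 s.
At the end, for the whole second after the job is handed in: the yellow-fin cup is released and at rest in the blender's socket, upright within 0.08 rad and within 3 mm of its axis, turned clockwise (more than 0.85 rad away from the blender's x axis) and lifted by the spring into its locked seat (foot 16.5 to 20.5 mm below the collar's top) (z of yellow_foot in the frame of socket_top between -0.0205 and -0.0165 m and horizontal distance between yellow_foot and socket_top below 0.003 m and angle between yellow_foot's own z axis and vertical below 0.08 rad and angle between the x axis of yellow_foot and the x axis of blender, either way round above 0.85 rad and linear speed of yellow_cup below 0.02 m/s and contact force between yellow_cup and the fingers below 0.1 N); the robot touches nothing.
It fails at once if the load between the cup and the blender exceeds 50 N (contact force between yellow_cup and blender above 50 N).
It fails at once if the green cup is moved by more than 15 mm (distance of green_grip from where it was at the start of the episode above 0.015 m).
It fails at once if a bystander (squeeze bottle, jar, bowl, tumbler, spoon) is moved by more than 20 mm (distance of any of squeeze_bottle_mid, salt_jar_mid, syrup_jar_mid, bowl_mid, tumbler_mid, spoon_grip from where it was at the start of the episode above 0.02 m).
It fails at once if the robot itself presses on the blender with more than 10 N (contact force between any of the fingers, the arm and blender above 10 N).
It also fails if it takes over 72 s, if anything falls off the work surface, if the arm or the gripper's body presses on something with over 40 N, if the wrist force passes 120 N, or if a joint passes its speed limit or range.

### The arm

A 7-joint arm with a two-finger parallel gripper is mounted at the origin on the work surface. World frame = base frame: x ahead of the robot, y to its left, z up, the work surface at z = 0. Lengths are in m, angles in rad, forces in N, time in s.
With the tool pointing down it reaches from about 0.425 to 0.975 m from the base axis. Payload 16.7 kg.
Tool frame: the origin (TCP) lies at the very end of the fingers, on their centre line; the grasp point (between the pads) lies 19 mm behind it (robot.grip_point_offset is the y of the grasp point in the tool frame, in m); y points along the fingers, x is the direction in which the jaws open and shut, and the axes are right-handed (so a half turn about y gives the same grasp; the last joint's range is limited). The gripper opens to 85 mm and grips with 20 to 120 N. Pads are 22 mm wide; open, the fingers measure 114 mm over their backs; the gripper's body (76 mm by 85 mm) begins 54 mm behind the grasp point. The pads swing forward as they close: fully open they stand 13 mm farther back than shut.
Start: joints at [-1.435, 0.426, 0.074, 1.606, -0.034, 1.111, -0.067], TCP at [0.19, 0.648, 0.231] pointing down, gripper open.
Joint ranges: [-2.85, 2.85], [-0.5, 2.14], [-1.23, 1.37], [0.21, 2.46], [-1.02, 4.16], [0.16, 2.05], [-2.73, 2.73]. Speed limits (rad/s): [1.89, 1.89, 2.39, 2.39, 3.01, 3.01, 3.01].

### API

Orientations are given as a 3x3 rotation matrix whose columns are the frame's x, y, z axes.
In Python, from plant import robot gives the robot as it stands.
- The arm moves only by the shell command python3 -m creep 'ROWS' [FORCE]. ROWS is JSON, a list of rows, each a list of 7 numbers: the shift along the tool's x, y, z in m, then the turn, a rotation vector about the tool's x, y, z in rad, then the finger opening in m, from 0 to 0.0854. A call has 1 to 8 rows; each row is the pose to reach, as a shift and turn from the pose measured when the call began, along the tool's axes at that moment; what a row does not reach only later rows make up. A row lasts 1/10 s, in which the tool goes at most 50 mm and 8.59 degrees, less where a joint would pass 70% of its speed; a pose out of reach is approached as far as the arm can. A call with a gripper value outside its range is refused whole. The fingers move at their own pace and stop on an object; FORCE is the grip in N (left out, the last holds). Time passes only in rows, so rows that repeat a pose let the fingers close. It gives the time, the measured TCP pose, the force and the opening at its end, in the units of the state.
- robot.get_state(): the state, without advancing time (a new reading comes with each control period).
- robot.capture(name): name is "scene" or "top" or "wrist"; returns (picture, depth): 384x512x3 uint8, blue, green, red; 384x512 float32, m along the optical axis (not along the pixel's ray), 0 where there is no reading.
- robot.camera_info(name): a dict with "fovy" (degrees; the focal length in pixels is half the picture's height over the tangent of half this angle, whatever the lens; pixels are square), "cx", "cy" (the principal point, pixels), "rvec" (rotation vector, rad) and "tvec" (3), from world to camera coordinates, as OpenCV has them; the wrist camera has in their place "mount" (4x4, takes a point from camera to tool coordinates, whose origin is the TCP and whose axes are the tool frame's). Camera axes: x right, y down, z forward; pixel columns grow to the right and rows downward; lengths in m; the calibration is good to about 2 mm. A picture is of the moment at which its call begins: read the wrist's pose just before it. camera_info takes no time and is no camera call.
- robot.job_done(): hands the job in, once; it reports no verdict.
Trained networks look in the newest picture that a camera, given by its name, has taken for a name from the list of things; names that differ only in an ending like _2 or _b are one class to them, and where a whole thing is asked for, a point or a joint stands for the part that bears it (a point fixed in the world has none). Each returns a list of dicts, best first, with "confidence" (0 to 1); they miss things now and then, are a little off and sometimes report something else, mostly with a low value. They report only what shows in the picture. A call takes as long as a camera call. They do not tell look-alikes from the thing itself.
- robot.silhouettes(camera, name): "mask" (384x512 bool, what is visible of it) and "extent" ([left, top, right, bottom] in pixels, round what is visible of it).
- robot.tip_of(camera, name): "point" ([column, row] in pixels: a listed point, or the origin of a listed thing).
The state is a dict: "time": time; "q": joint angles; "joint_vel": joint speeds; "joint_torque": joint torques, N m; "tcp_pos": TCP position; "ee_rot": TCP orientation; "contact_force": force on the tool from outside, world axes, zero at the start; "torque": the same for the moment, N m; "finger_gap": finger opening in m.
Only numpy, scipy, OpenCV 4.12 (cv2) and the standard library are available. Lean on these libraries where they do the work, as an engineer would, in place of code of your own. Each camera call takes 0.05 s, during which the arm holds its last target.

## Working session

There is one attempt and no reset: what is moved stays moved. The work goes in short steps, Python scripts to look and compute and a shell command to move; the robot and the scene stay as the last step left them, time stands still between calls to the robot, and variables do not carry over. Pictures are saved under pics/ and viewed, and the job is handed in when it is done.

```bash
ls; mkdir -p pics
cat > h.py <<'E'
import numpy as np, cv2
from plant import robot
def cam(name):
    i=robot.camera_info(name); f=192/np.tan(np.radians(i["fovy"])/2)
    if "mount" in i:
        s=robot.get_state(); M=np.array(i["mount"]); R=np.array(s["ee_rot"])
        Rw=R@M[:3,:3]; c=R@M[:3,3]+np.array(s["tcp_pos"])
    else:
        Rc=cv2.Rodrigues(np.array(i["rvec"],float))[0]; Rw=Rc.T; c=-Rc.T@np.array(i["tvec"],float).ravel()
    return f,i["cx"],i["cy"],Rw,c
def unproj(C,u,v,d):
    f,cx,cy,R,c=C; u=np.asarray(u,float);v=np.asarray(v,float)
    return (np.stack([(u-cx)/f*d,(v-cy)/f*d,d+0*u],-1))@R.T+c
def proj(C,P):
    f,cx,cy,R,c=C; p=(np.asarray(P)-c)@R; return np.stack([f*p[...,0]/p[...,2]+cx,f*p[...,1]/p[...,2]+cy],-1)
def atz(C,u,v,z):
    f,cx,cy,R,c=C; d=R@np.array([(u-cx)/f,(v-cy)/f,1]); return c+d*(z-c[2])/d[2]
E
python3 - <<'E'
from h import *
print(robot.get_state(), robot.grip_point_offset)
for n in ["scene","top","wrist"]:
    print(robot.camera_info(n)); im,d=robot.capture(n); cv2.imwrite(f"pics/{n}0.png",im); np.savez(f"{n}0.npz",im=im,d=d)
E
```

```text
pics
{'time': 0.0, 'q': array([-1.43448319,  0.42677273,  0.07384361,  1.60658581, -0.03405417,
        1.11079276, -0.06706534]), 'joint_vel': array([-0.00118055, -0.001346  ,  0.00044352, -0.00086233, -0.00161436,
       -0.00130304, -0.00066315]), 'joint_torque': array([-6.77523421e-04, -9.49816704e+01,  3.76126438e+00, -4.63515687e+01,
        1.94074499e-02,  1.03866021e-02, -1.05653255e-04]), 'tcp_pos': array([0.19023233, 0.64722753, 0.23059258]), 'ee_rot': array([[ 2.81908145e-01, -2.33103373e-04, -9.59441370e-01],
       [ 9.59440527e-01, -1.27922600e-03,  2.81908208e-01],
       [-1.29305610e-03, -9.99999155e-01, -1.36975407e-04]]), 'contact_force': array([-0.39254473, -0.63698186,  0.43239705]), 'torque': array([ 0.02255606, -0.01926591, -0.01721629]), 'finger_gap': 0.08549582287767778} -0.0187
{'fovy': 47.77497393653344, 'cx': 259.52700416484316, 'cy': 198.08374767872579, 'rvec': array([ 1.9264285 ,  1.48632638, -0.63192965]), 'tvec': array([-0.14008532, -0.29188638,  1.81001419])}
{'fovy': 42.864944492766284, 'cx': 259.5244817118442, 'cy': 190.09027119203884, 'rvec': array([ 2.21581679, -2.16583293,  0.05420435]), 'tvec': array([0.0066597 , 0.52879343, 1.61016321])}
{'fovy': 62.89496013638276, 'cx': 255.29299193810067, 'cy': 192.88401644204853, 'mount': array([[ 9.99999734e-01,  4.27488709e-04, -5.91755467e-04,
         8.04768606e-04],
       [ 6.99062122e-04, -3.27224398e-01,  9.44946403e-01,
        -1.43510403e-01],
       [ 2.10317091e-04, -9.44946565e-01, -3.27224610e-01,
         8.58218104e-02],
       [ 0.00000000e+00,  0.00000000e+00,  0.00000000e+00,
         1.00000000e+00]])}
```

View pics/scene0.png

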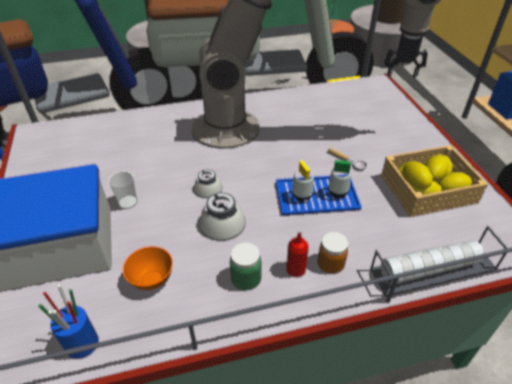

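View pics/top0.png

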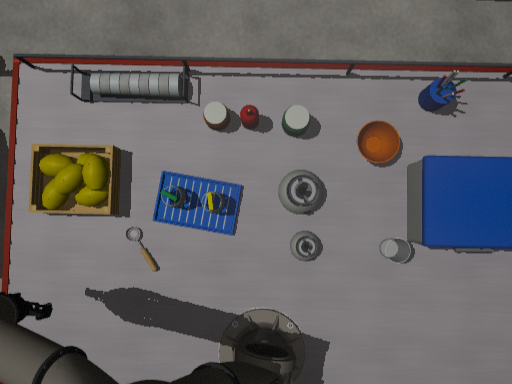

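View pics/wrist0.png

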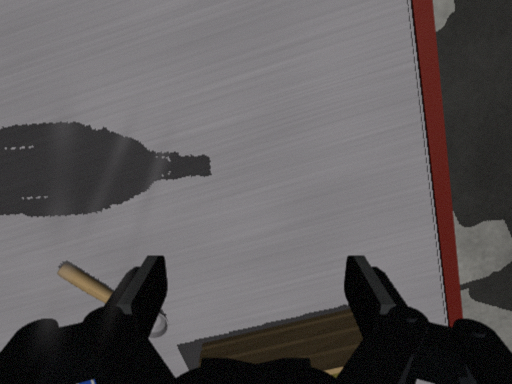

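The scene and top views show the yellow-fin cup at about (211,202) in top and the green one at (174,196), both on the blue tray. The larger blender is at (300,191), with a smaller look-alike at (306,246). The wrist view shows only the bare table.

Run:
```python
from h import *
z=np.load("top0.npz"); im,d=z["im"],z["d"]; C=cam("top")
vv,uu=np.mgrid[:384,:512]; P=unproj(C,uu,vv,d)
hsv=cv2.cvtColor(im,cv2.COLOR_BGR2HSV)
print("table z",P[250:260,180:220,2].mean())
for nm,lo,hi,box in [("yel",(22,120,80),(34,255,255),(190,180,230,220)),("grn",(50,80,40),(85,255,255),(155,180,195,215))]:
    m=cv2.inRange(hsv,lo,hi)>0; b=np.zeros_like(m); b[box[1]:box[3],box[0]:box[2]]=1; m&=b
    Q=P[m]; print(nm,m.sum(),Q.min(0),Q.max(0),np.median(Q,0))
    T=Q[Q[:,2]>0.135]; c=T.mean(0); U,S,V=np.linalg.svd(T[:,:2]-c[:2]); print(c,len(T),V[0],np.ptp((T[:,:2]-c[:2])@V.T,axis=0))
# blender: collar top
b=(np.abs(uu-300)<30)&(np.abs(vv-191)<30)
for lo,hi in [(0.092,0.108),(0.06,0.08)]:
    m=b&(P[...,2]>lo)&(P[...,2]<hi); pts=P[m][:,:2].astype(np.float32)
    print(lo,m.sum(),P[m].mean(0),cv2.minEnclosingCircle(pts))
for t in ["yellow_grip","yellow_foot","green_grip","socket_top","blender","tray"]:
    for r in robot.tip_of("top",t): print(t,r)
big=cv2.resize(im[150:260,140:350],None,fx=3.8,fy=3.8,interpolation=cv2.INTER_CUBIC); cv2.imwrite("pics/topz.png",big)
```

```text
table z 0.012292042020213879
yel 75 [0.43950083 0.00892509 0.14776976] [0.50885152 0.17752037 1.63678092] [0.48407181 0.16778416 0.15458765]
[0.48384974 0.16591181 0.1741948 ] 75 [0.54361094 0.83933732] [0.17829673 0.07031722]
grn 85 [0.48203113 0.26989064 0.00653516] [0.52163709 0.35102179 0.16342229] [0.50026524 0.29544805 0.1534839 ]
[0.49936507 0.29362457 0.15358958] 77 [-0.4517739  -0.89213247] [0.05259723 0.01330617]
0.092 392 [ 0.52601335 -0.11754032  0.09979923] ((0.5259624123573303, -0.11779093742370605), 0.046034276485443115)
0.06 256 [ 0.52375265 -0.11301121  0.06702656] ((0.5261418223381042, -0.11672476679086685), 0.06296131014823914)
yellow_grip {'point': [198.0, 202.6], 'confidence': 0.73}
yellow_grip {'point': [210.7, 201.0], 'confidence': 0.68}
yellow_foot {'point': [214.1, 202.3], 'confidence': 0.76}
green_grip {'point': [168.4, 197.9], 'confidence': 0.8}
green_grip {'point': [295.1, 120.6], 'confidence': 0.63}
socket_top {'point': [305.6, 191.7], 'confidence': 0.85}
socket_top {'point': [304.1, 247.1], 'confidence': 0.77}
blender {'point': [307.6, 244.4], 'confidence': 0.8}
blender {'point': [298.8, 192.7], 'confidence': 0.56}
tray {'point': [196.9, 201.5], 'confidence': 0.62}
tray {'point': [394.5, 247.8], 'confidence': 0.39}
tray {'point': [167.4, 195.8], 'confidence': 0.3}
```

View pics/topz.png

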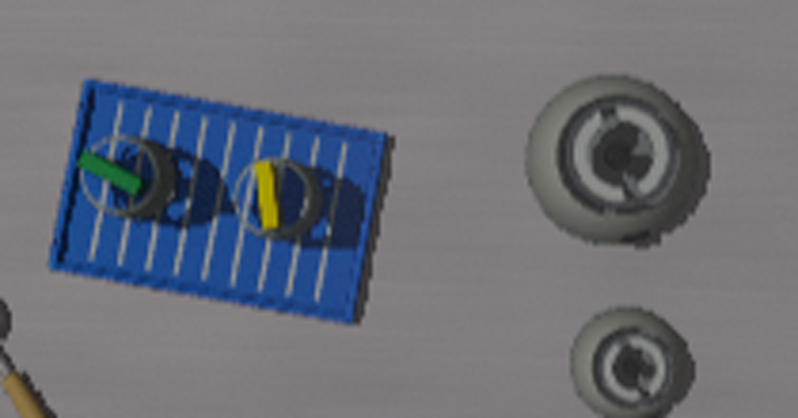

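Run:
```python
from h import *
z=np.load("top0.npz"); im,d=z["im"],z["d"]; C=cam("top")
vv,uu=np.mgrid[:384,:512]; P=unproj(C,uu,vv,d)
hsv=cv2.cvtColor(im,cv2.COLOR_BGR2HSV)
m=(cv2.inRange(hsv,(22,120,80),(34,255,255))>0)&(np.abs(uu-211)<18)&(np.abs(vv-202)<18)&(P[...,2]>.14)&(P[...,2]<.17)
Q=P[m];print(m.sum(),Q.mean(0)); c=Q.mean(0)
print(cv2.minAreaRect((Q[:,:2]*1000).astype(np.float32)))
for nm,(u,v) in {"g1":(140+607/3.8,150+113/3.8),"g2":(140+632/3.8,150+193/3.8)}.items(): print(nm,atz(C,u,v,.1))
print("knob",atz(C,140+637/3.8,150+238/3.8,.04))
R=np.array(robot.get_state()["ee_rot"]);p=np.array(robot.get_state()["tcp_pos"])
for h in (c[:2],(0.526,-.117)):
    print(R.T@(np.r_[h,.30]-p))
```

```text
74 [0.48444905 0.16803325 0.15443012]
((484.33721923828125, 168.0104217529297), (49.88669967651367, 13.548582077026367), 8.334127426147461)
g1 [ 0.55933334 -0.10765172  0.1       ]
g2 [ 0.49349533 -0.12952904  0.1       ]
knob [ 0.45709143 -0.13990417  0.04      ]
[-0.37712705 -0.06869374 -0.41743113]
[-0.63887901 -0.06865965 -0.53766567]
```

```bash
python3 -m creep '[[-0.02,-0.03,-0.02,0,-0.05,0,0.0854],[-0.05,-0.03,-0.055,0,-0.12,0,0.0854],[-0.08,-0.03,-0.09,0,-0.18,0,0.0854],[-0.11,-0.03,-0.125,0,-0.24,0,0.0854],[-0.14,-0.03,-0.16,0,-0.3,0,0.0854],[-0.17,-0.03,-0.19,0,-0.36,0,0.0854],[-0.19,-0.03,-0.21,0,-0.43,0,0.0854],[-0.2,-0.03,-0.22,0,-0.43,0,0.0854]]'
python3 - <<'E'
from h import *
s=robot.get_state();R=np.array(s["ee_rot"]);p=np.array(s["tcp_pos"]);print(s["q"],R,np.degrees(np.arctan2(R[1,0],R[0,0])))
print(R.T@(np.array([0.4844,.168,.26])-p))
E
```

```text
time: 1.25
tcp_pos: [0.3464, 0.3912, 0.2616]
ee_rot: [[-0.142, 0.0, -0.99], [0.99, 0.0, -0.142], [-0.0, -1.0, -0.0]]
contact_force: [0.5, 0.2, 0.5]
finger_gap: 0.0853
[-1.07944876  0.14635049  0.12252793  1.91503432 -0.01986394  1.0811559
  0.76489733] [[-1.42492810e-01  3.65022075e-04 -9.89795770e-01]
 [ 9.89795836e-01  6.98176965e-06 -1.42492817e-01]
 [-4.51024977e-05 -9.99999933e-01 -3.62292181e-04]] 98.19212022588422
[-0.24059769  0.00166287 -0.10476031]
```

```bash
python3 -m creep '[[-0.035,0.002,-0.015,0,0,0,0.0854],[-0.08,0.002,-0.035,0,0,0,0.0854],[-0.125,0.002,-0.055,0,0,0,0.0854],[-0.17,0.002,-0.075,0,0,0,0.0854],[-0.21,0.002,-0.092,0,0,0,0.0854],[-0.232,0.002,-0.102,0,0,0,0.0854],[-0.24,0.002,-0.105,0,0,0,0.0854],[-0.24,0.002,-0.105,0,0,0,0.0854]]'
python3 - <<'E'
from h import *
C=cam("wrist"); im,d=robot.capture("wrist"); cv2.imwrite("pics/w1.png",im); np.savez("w1.npz",im=im,d=d)
vv,uu=np.mgrid[:384,:512]; P=unproj(C,uu,vv,d)
hsv=cv2.cvtColor(im,cv2.COLOR_BGR2HSV)
m=(cv2.inRange(hsv,(22,110,60),(34,255,255))>0)&(P[...,2]>.145)&(P[...,2]<.165)&(d>0)
Q=P[m];print(m.sum(),Q.mean(0)); print(cv2.minAreaRect((Q[:,:2]*1000).astype(np.float32)))
s=robot.get_state();R=np.array(s["ee_rot"]);print(s["tcp_pos"],s["q"],np.degrees(np.arctan2(R[1,0],R[0,0])))
E
```

```text
time: 2.05
tcp_pos: [0.4848, 0.1686, 0.2596]
ee_rot: [[-0.14, 0.0, -0.99], [0.99, 0.0, -0.14], [0.0, -1.0, -0.0]]
contact_force: [-0.2, 0.4, -0.3]
finger_gap: 0.0854
1005 [0.48192283 0.16887991 0.15442945]
((483.92047119140625, 169.2584228515625), (53.6544189453125, 13.315597534179688), 7.7646284103393555)
[0.48429338 0.16964616 0.25958322] [-0.75917251  0.13067625  0.32824989  1.94635751 -0.04807187  1.07168393
  1.30292096] 98.17264419038376
```

View pics/w1.png

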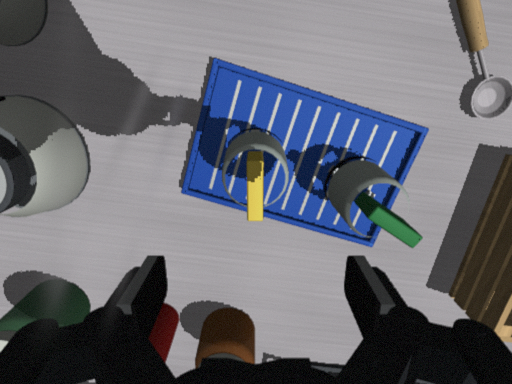

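The wrist picture shows the yellow fin at (255,185), aligned with the jaws, and the green cup clear to its right at (370,200). The wrist fin pose agrees with the one from the top camera, so I descend.

```bash
python3 -m creep '[[-0.001,0.02,0,0,0,0,0.0854],[-0.001,0.05,0,0,0,0,0.0854],[-0.001,0.08,0,0,0,0,0.0854],[-0.001,0.105,0,0,0,0,0.0854],[-0.001,0.12,0,0,0,0,0.0854],[-0.001,0.13,0,0,0,0,0.0854],[-0.001,0.139,0,0,0,0,0.0854],[-0.001,0.139,0,0,0,0,0.0854]]' 50 && python3 -m creep '[[0,0,0,0,0,0,0.005],[0,0,0,0,0,0,0.005],[0,0,0,0,0,0,0.005],[0,0,0,0,0,0,0.005],[0,0,0,0,0,0,0.005],[0,0,0,0,0,0,0.005],[0,0,0,0,0,0,0.005],[0,0,0,0,0,0,0.005]]' 50
```

```text
time: 2.9
tcp_pos: [0.4839, 0.1693, 0.1199]
ee_rot: [[-0.143, -0.001, -0.99], [0.99, -0.0, -0.143], [0.0, -1.0, 0.001]]
contact_force: [-0.1, 0.5, -0.3]
finger_gap: 0.0854
time: 3.7
tcp_pos: [0.4842, 0.169, 0.1202]
ee_rot: [[-0.143, -0.0, -0.99], [0.99, -0.0, -0.143], [-0.0, -1.0, 0.0]]
contact_force: [-0.6, -2.7, 5.7]
finger_gap: 0.0134
```

```bash
python3 -m creep '[[0,-0.004,0,0,0,0,0.005],[0,-0.015,0,0,0,0,0.005],[0,-0.035,0,0,0,0,0.005],[0,-0.065,0,0,0,0,0.005],[0,-0.095,0,0,0,0,0.005],[0,-0.125,0,0,0,0,0.005],[0,-0.14,0,0,0,0,0.005],[0,-0.145,0,0,0,0,0.005]]' 50 && python3 -m creep '[[-0.01,0,0,0,0,0,0.005],[-0.03,0,0.0,0,0,0,0.005],[-0.06,0,0,0,0,0,0.005],[-0.09,0,0,0,0,0,0.005],[-0.12,0,0,0,0,0,0.005],[-0.14,0,0,0,0,0,0.005],[-0.15,0,0,0,0,0,0.005],[-0.15,0,0,0,0,0,0.005]]'
cat >> h.py <<'E'
def st():
    s=robot.get_state();R=np.array(s["ee_rot"]);p=np.array(s["tcp_pos"]);print(s["time"],p.round(4),np.degrees(np.arctan2(R[1,0],R[0,0])).round(2),s["q"].round(3),s["contact_force"].round(2),s["torque"].round(2),round(s["finger_gap"],4)); return R,p
E
python3 - <<'E'
from h import *
C=cam("wrist"); im,d=robot.capture("wrist"); cv2.imwrite("pics/w2.png",im); np.savez("w2.npz",im=im,d=d)
st()
E
```

```text
time: 4.5
tcp_pos: [0.4847, 0.1693, 0.2675]
ee_rot: [[-0.143, 0.002, -0.99], [0.99, 0.002, -0.143], [0.001, -1.0, -0.002]]
contact_force: [0.4, -0.6, -3.3]
finger_gap: 0.0136
time: 5.3
tcp_pos: [0.5058, 0.0195, 0.2667]
ee_rot: [[-0.141, 0.001, -0.99], [0.99, 0.001, -0.141], [0.001, -1.0, -0.001]]
contact_force: [-0.0, 0.2, -2.5]
finger_gap: 0.0137
5.35 [0.5058 0.0208 0.2668] 98.17 [-0.582  0.111  0.454  1.957 -0.056  1.084  1.609] [ 0.65  0.33 -2.87] [0.01 0.02 0.03] 0.013
```

View pics/w2.png

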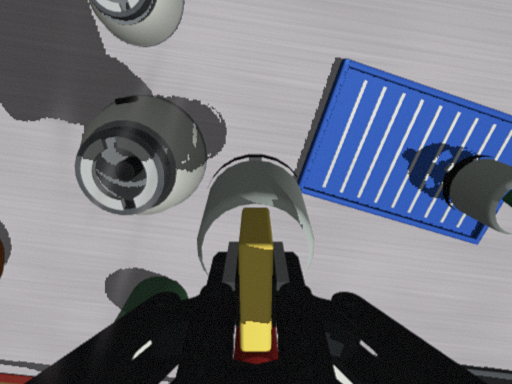

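The cup is held, and the blender at (125,165) shows its gates and knob. I rectify this view onto the collar plane.

Run:
```python
from h import *
z=np.load("w2.npz"); im,d=z["im"],z["d"]; C=cam("wrist")
vv,uu=np.mgrid[:384,:512]; P=unproj(C,uu,vv,d)
m=(d>0)&(np.abs(P[...,2]-.1)<.003)&(np.hypot(P[...,0]-.526,P[...,1]+.117)<.06)
Q=P[m]; print(m.sum(),Q.mean(0)); (c,r)=cv2.minEnclosingCircle(Q[:,:2].astype(np.float32)); print(c,r)
# fit circle to outer radius and inner via angular extremes
def rect(zz,half,N=580):
    g=np.linspace(-half,half,N); X,Y=np.meshgrid(g,g) # col: -y ; row: -x
    W=np.stack([0.526-Y,-0.117-X,np.full_like(X,zz)],-1); q=proj(C,W).astype(np.float32)
    return cv2.remap(im,q[...,0],q[...,1],cv2.INTER_CUBIC)
cv2.imwrite("pics/r1.png",rect(.1,.055)); cv2.imwrite("pics/r2.png",rect(.05,.09,400))
```

```text
3697 [ 0.52413796 -0.11473219  0.10040715]
(0.5264059901237488, -0.1156405657529831) 0.046283166855573654
```

View pics/r1.png

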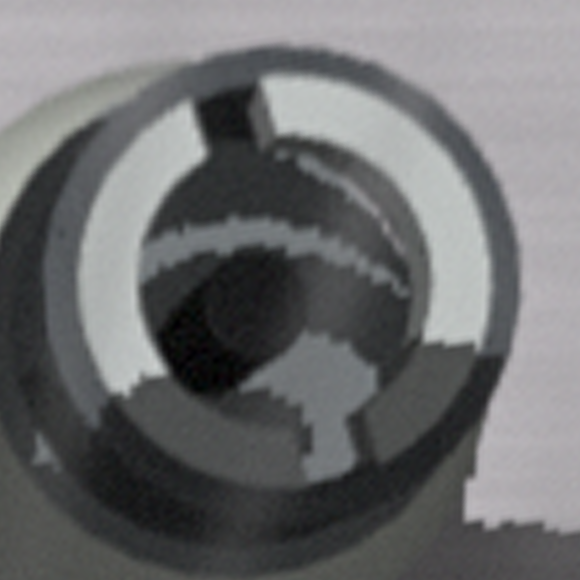

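View pics/r2.png

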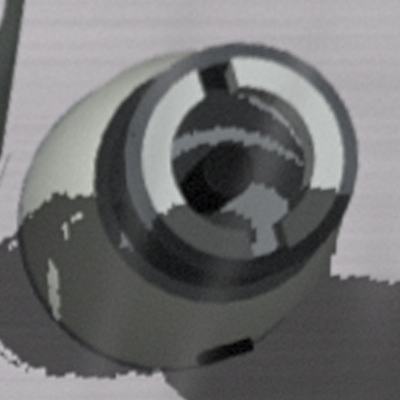

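```bash
python3 -m creep '[[-0.012,0,0,0,-0.02,0,0.005],[-0.035,0,0,0,-0.06,0,0.005],[-0.065,0,0,0,-0.1,0,0.005],[-0.095,0,0,0,-0.14,0,0.005],[-0.12,0,-0.001,0,-0.164,0,0.005],[-0.134,0,-0.001,0,-0.164,0,0.005],[-0.138,0,-0.001,0,-0.164,0,0.005],[-0.138,0,-0.001,0,-0.164,0,0.005]]'
python3 - <<'E'
from h import *
for i in range(3): st(); robot.capture("scene")
R,p=st(); print(R.round(4)); print(R.T@(np.array([.5265,-.1163,.267])-p))
im,d=robot.capture("scene"); C=cam("scene"); 
u=proj(C,np.array([.5265,-.1163,.13])); print(u)
a,b=int(u[0])-45,int(u[1])-45; cv2.imwrite("pics/s1.png",cv2.resize(im[b:b+80,a:a+90],None,fx=7,fy=7,interpolation=cv2.INTER_CUBIC))
im,d=robot.capture("wrist"); cv2.imwrite("pics/w3.png",im)
E
```

```text
time: 6.15
tcp_pos: [0.5265, -0.1148, 0.2663]
ee_rot: [[-0.302, 0.001, -0.953], [0.953, 0.002, -0.302], [0.001, -1.0, -0.001]]
contact_force: [0.4, -1.2, -3.2]
finger_gap: 0.0135
6.15 [ 0.5265 -0.1148  0.2663] 107.59 [-0.377  0.181  0.543  1.895 -0.107  1.093  2.086] [ 0.35 -1.21 -3.23] [ 0.08 -0.04 -0.03] 0.0135
6.2 [ 0.5265 -0.1143  0.2663] 107.63 [-0.377  0.181  0.543  1.896 -0.107  1.093  2.086] [-0.03  0.1  -3.09] [ 0.03  0.01 -0.07] 0.0137
6.25 [ 0.5265 -0.1141  0.2664] 107.65 [-0.378  0.181  0.543  1.896 -0.107  1.093  2.086] [ 0.7  -0.3  -2.89] [0.03 0.02 0.03] 0.0133
6.3 [ 0.5265 -0.1142  0.2665] 107.66 [-0.378  0.18   0.543  1.896 -0.107  1.093  2.087] [-0.02  0.03 -3.81] [-0.02  0.03 -0.01] 0.0134
[[-3.033e-01  9.000e-04 -9.529e-01]
 [ 9.529e-01  1.900e-03 -3.033e-01]
 [ 1.500e-03 -1.000e+00 -1.400e-03]]
[-0.00201548 -0.00052684  0.00062388]
[220.64755601 194.54072555]
```

View pics/s1.png

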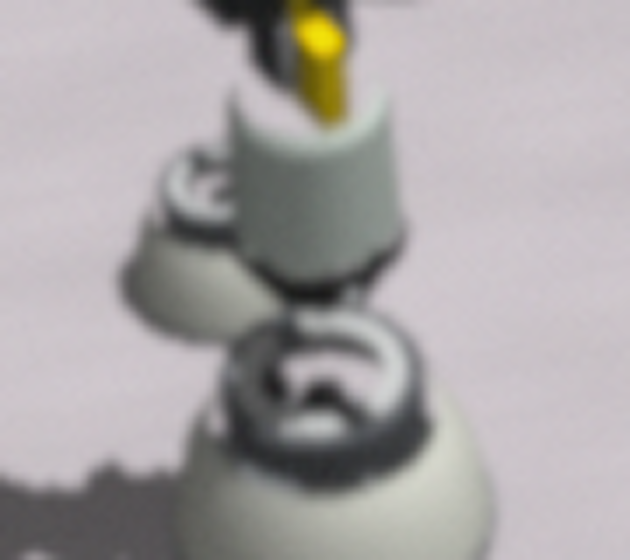

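View pics/w3.png

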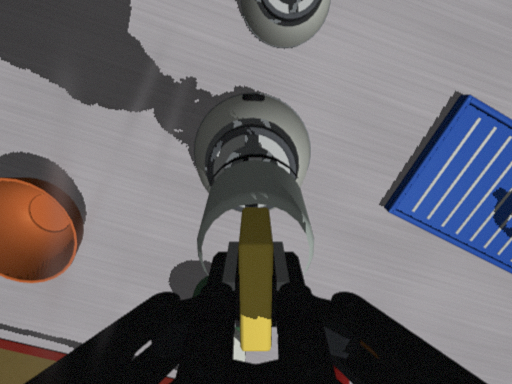

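```bash
python3 -m creep '[[-0.001,0.004,0.0005,0,0,0,0.005],[-0.0017,0.012,0.0005,0,0,0,0.005],[-0.0017,0.022,0.0005,0,0,0,0.005],[-0.0017,0.032,0.0005,0,0,0,0.005],[-0.0017,0.04,0.0005,0,0,0,0.005],[-0.0017,0.045,0.0005,0,0,0,0.005],[-0.0017,0.048,0.0005,0,0,0,0.005],[-0.0017,0.048,0.0005,0,0,0,0.005]]'
python3 - <<'E'
from h import *
P=[]
for i in range(3): P.append(st()[1]); im,d=robot.capture("wrist")
cv2.imwrite("pics/w4.png",im[50:260,150:360].repeat(3,0).repeat(3,1)[:600])
R,p=st(); p=np.mean(P,0); print(p,R.T@(np.array([.5265,-.1163,.215])-p))
# collar outline predicted for hypotheses vs image
C=cam("wrist")
for c in [(.5265,-.1163),(.5265,-.1175)]:
    a=np.linspace(0,6.28,200); W=np.stack([c[0]+.046*np.cos(a),c[1]+.046*np.sin(a),0*a+.1],-1)
    im2=im.copy(); q=(proj(C,W)*8).astype(np.int32); cv2.polylines(im2,[q],True,(0,0,255),1,cv2.LINE_AA,3)
    cv2.imwrite(f"pics/w4_{int(-c[1]*1e4)}.png",cv2.resize(im2[60:220,170:340],None,fx=3.5,fy=3.5,interpolation=cv2.INTER_CUBIC))
E
```

```text
time: 7.2
tcp_pos: [0.5264, -0.1163, 0.2183]
ee_rot: [[-0.303, 0.001, -0.953], [0.953, 0.002, -0.303], [0.001, -1.0, -0.001]]
contact_force: [1.1, -0.8, -2.7]
finger_gap: 0.0132
7.2 [ 0.5264 -0.1163  0.2183] 107.64 [-0.356  0.236  0.535  1.95  -0.145  0.993  2.125] [ 1.14 -0.77 -2.65] [ 0.01 -0.03 -0.01] 0.0132
7.25 [ 0.5266 -0.1163  0.2186] 107.64 [-0.356  0.235  0.535  1.949 -0.145  0.993  2.125] [ 0.33  0.65 -3.37] [-0.05 -0.05 -0.05] 0.0133
7.3 [ 0.5267 -0.1163  0.2188] 107.64 [-0.356  0.235  0.535  1.949 -0.145  0.993  2.125] [-0.48 -0.8  -3.02] [ 0.   -0.01  0.02] 0.0132
7.35 [ 0.5268 -0.1163  0.2189] 107.64 [-0.356  0.235  0.535  1.949 -0.145  0.993  2.125] [-0.57 -0.13 -2.77] [ 0.02  0.07 -0.03] 0.0134
[ 0.52659701 -0.11630066  0.21855475] [2.57752537e-05 3.55457725e-03 1.00046457e-04]
```

View pics/w4_1163.png

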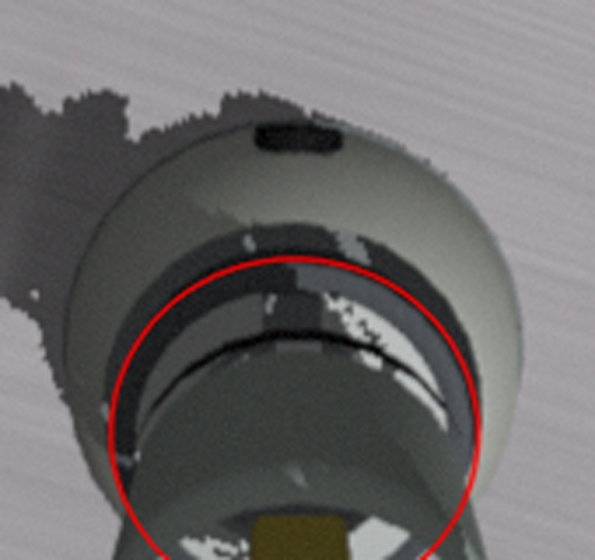

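The predicted collar ring sits on the real one, and the front gate at (292,310) lines up with the tool plane. I lower and feel for contact.

```bash
python3 -m creep '[[0,0.003,0,0,0,0,0.005],[0,0.006,0,0,0,0,0.005],[0,0.009,0,0,0,0,0.005],[0,0.011,0,0,0,0,0.005],[0,0.011,0,0,0,0,0.005]]'; python3 -m creep '[[0,0.002,0,0,0,0,0.005],[0,0.003,0,0,0,0,0.005],[0,0.003,0,0,0,0,0.005]]'
```

```text
time: 7.85
tcp_pos: [0.5266, -0.1163, 0.2075]
ee_rot: [[-0.303, 0.001, -0.953], [0.953, 0.002, -0.303], [0.001, -1.0, -0.002]]
contact_force: [-0.4, -0.5, -3.5]
finger_gap: 0.0133
time: 8.15
tcp_pos: [0.5266, -0.1166, 0.2044]
ee_rot: [[-0.303, 0.001, -0.953], [0.953, 0.001, -0.303], [0.001, -1.0, -0.001]]
contact_force: [0.2, -1.0, -4.2]
finger_gap: 0.0133
```

```bash
python3 -m creep '[[0,0.001,0,0,0,0,0.005],[0,0.002,0,0,0,0,0.005],[0,0.002,0,0,0,0,0.005]]'; python3 -m creep '[[0,0.001,0,0,0,0,0.005],[0,0.002,0,0,0,0,0.005],[0,0.002,0,0,0,0,0.005]]'
```

```text
time: 8.45
tcp_pos: [0.5265, -0.1167, 0.2023]
ee_rot: [[-0.303, 0.001, -0.953], [0.953, 0.001, -0.303], [0.001, -1.0, -0.001]]
contact_force: [-0.3, -2.5, -2.4]
finger_gap: 0.0131
time: 8.75
tcp_pos: [0.5265, -0.1168, 0.2002]
ee_rot: [[-0.303, 0.001, -0.953], [0.953, 0.001, -0.303], [0.001, -1.0, -0.001]]
contact_force: [0.7, -2.6, -3.8]
finger_gap: 0.0136
```

```bash
python3 -m creep '[[-0.0005,0.001,0,0,0,0,0.005],[-0.0005,0.002,0,0,0,0,0.005],[-0.0005,0.002,0,0,0,0,0.005]]'; python3 -m creep '[[0,0.001,0,0,0,0,0.005],[0,0.002,0,0,0,0,0.005],[0,0.002,0,0,0,0,0.005]]'; python3 -m creep '[[0,0.001,0,0,0,0,0.005],[0,0.002,0,0,0,0,0.005],[0,0.002,0,0,0,0,0.005]]'; python3 -c 'from h import *;st()'
```

```text
time: 9.05
tcp_pos: [0.5266, -0.1171, 0.198]
ee_rot: [[-0.303, 0.001, -0.953], [0.953, 0.001, -0.303], [0.001, -1.0, -0.001]]
contact_force: [0.6, -1.0, -3.1]
finger_gap: 0.0135
time: 9.35
tcp_pos: [0.5267, -0.1171, 0.1961]
ee_rot: [[-0.303, 0.001, -0.953], [0.953, 0.001, -0.303], [0.001, -1.0, -0.001]]
contact_force: [-0.4, -0.6, 0.8]
finger_gap: 0.0135
time: 9.65
tcp_pos: [0.5267, -0.1171, 0.1941]
ee_rot: [[-0.303, 0.001, -0.953], [0.953, 0.001, -0.303], [0.001, -1.0, -0.001]]
contact_force: [-1.2, -2.1, 1.9]
finger_gap: 0.0134
9.65 [ 0.5267 -0.1171  0.1941] 107.62 [-0.344  0.267  0.528  1.973 -0.167  0.942  2.146] [-1.17 -2.07  1.91] [-0.37  0.34  0.02] 0.0134
```

```bash
python3 -m creep '[[-0.0003,0.001,0,0,0,0,0.005],[-0.0003,0.0025,0,0,0,0,0.005],[-0.0003,0.004,0,0,0,0,0.005],[-0.0003,0.004,0,0,0,0,0.005]]'; python3 -m creep '[[0,0.001,0,0,0,0,0.005],[0,0.002,0,0,0,0,0.005],[0,0.003,0,0,0,0,0.005],[0,0.003,0,0,0,0,0.005]]';  python3 -m creep '[[0,0.0007,0,0,0,0,0.005],[0,0.0007,0,0,0,0,0.005]]'
```

```text
time: 10.05
tcp_pos: [0.5268, -0.1173, 0.1899]
ee_rot: [[-0.303, 0.001, -0.953], [0.953, 0.001, -0.303], [0.001, -1.0, -0.001]]
contact_force: [-1.4, 0.9, 5.4]
finger_gap: 0.013
time: 10.45
tcp_pos: [0.527, -0.1173, 0.187]
ee_rot: [[-0.303, 0.001, -0.953], [0.953, 0.001, -0.303], [0.001, -1.0, -0.002]]
contact_force: [-1.9, -0.5, 6.5]
finger_gap: 0.0132
time: 10.65
tcp_pos: [0.527, -0.1173, 0.1864]
ee_rot: [[-0.303, 0.001, -0.953], [0.953, 0.002, -0.303], [0.001, -1.0, -0.002]]
contact_force: [-3.1, -0.6, 8.5]
finger_gap: 0.0132
```

```bash
python3 -m creep '[[0,0.0005,0.0004,0,0,0,0.005],[0,0.0005,0.0004,0,0,0,0.005]]';  python3 -m creep '[[0,0.0004,0,0,0,0,0.005],[0,0.0004,0,0,0,0,0.005]]'; python3 -c 'from h import *;st()'
```

```text
time: 10.85
tcp_pos: [0.5268, -0.1174, 0.1862]
ee_rot: [[-0.303, 0.002, -0.953], [0.953, 0.002, -0.303], [0.001, -1.0, -0.002]]
contact_force: [-2.5, 0.1, 7.9]
finger_gap: 0.0129
time: 11.05
tcp_pos: [0.527, -0.1174, 0.1861]
ee_rot: [[-0.303, 0.002, -0.953], [0.953, 0.002, -0.303], [0.001, -1.0, -0.003]]
contact_force: [-3.3, -0.4, 11.9]
finger_gap: 0.0135
11.05 [ 0.527  -0.1174  0.1861] 107.62 [-0.338  0.277  0.525  1.981 -0.176  0.925  2.154] [-3.3  -0.4  11.89] [-0.07  1.11 -0.04] 0.0135
```

```bash
python3 -m creep '[[0,0.0006,0.0002,0,0.03,0,0.005],[0,0.0006,0.0002,0,0.06,0,0.005],[0,0.0006,0.0002,0,0.09,0,0.005],[0,0.0006,0.0002,0,0.12,0,0.005]]'; python3 -c 'from h import *;st()'
```

```text
time: 11.45
tcp_pos: [0.5273, -0.1175, 0.1861]
ee_rot: [[-0.185, 0.003, -0.983], [0.983, 0.002, -0.185], [0.002, -1.0, -0.004]]
contact_force: [-2.3, -1.7, 12.5]
finger_gap: 0.0134
11.45 [ 0.5273 -0.1175  0.1861] 100.68 [-0.357  0.28   0.548  1.982 -0.185  0.924  2.043] [-2.28 -1.73 12.46] [-0.05  0.82  0.14] 0.0134
```

```bash
python3 -m creep '[[0,0.0006,0.0004,0,0.05,0,0.005],[0,0.0006,0.0004,0,0.1,0,0.005],[0,0.0006,0.0004,0,0.15,0,0.005],[0,0.0006,0.0004,0,0.2,0,0.005],[0,0.0006,0.0004,0,0.25,0,0.005],[0,0.0006,0.0004,0,0.3,0,0.005]]'; python3 -c 'from h import *;st()'
```

```text
time: 12.05
tcp_pos: [0.5276, -0.1178, 0.1861]
ee_rot: [[0.115, 0.005, -0.993], [0.993, 0.002, 0.115], [0.003, -1.0, -0.004]]
contact_force: [-2.1, -1.3, 12.9]
finger_gap: 0.0136
12.05 [ 0.5276 -0.1178  0.1861] 83.38 [-0.406  0.289  0.61   1.985 -0.209  0.924  1.766] [-2.06 -1.25 12.87] [-0.36  0.63  0.12] 0.0136
```

```bash
python3 -m creep '[[0.0002,0.0006,0.0005,0.002,0.05,0.002,0.005],[0.0002,0.0006,0.0005,0.004,0.1,0.003,0.005],[0.0002,0.0006,0.0005,0.004,0.15,0.003,0.005],[0.0002,0.0006,0.0005,0.004,0.2,0.003,0.005],[0.0002,0.0006,0.0005,0.004,0.25,0.003,0.005],[0.0002,0.0006,0.0005,0.004,0.3,0.003,0.005]]'; python3 -c 'from h import *;st()'
```

```text
time: 12.65
tcp_pos: [0.5279, -0.1172, 0.1861]
ee_rot: [[0.405, 0.002, -0.914], [0.914, 0.001, 0.405], [0.001, -1.0, -0.001]]
contact_force: [-1.5, 1.0, 12.5]
finger_gap: 0.0136
12.65 [ 0.5279 -0.1172  0.1861] 66.1 [-0.458  0.302  0.675  1.985 -0.235  0.93   1.49 ] [-1.46  1.03 12.5 ] [0.43 0.36 0.16] 0.0136
```

```bash
python3 -m creep '[[0.0,0.0006,0.0005,0.001,0.05,0.001,0.005],[0.0,0.0006,0.0006,0.001,0.1,0.001,0.005],[0.0,0.0006,0.0006,0.001,0.15,0.001,0.005],[0,0.0006,0.0006,0.001,0.2,0.001,0.005],[0,0.0006,0.0006,0.001,0.25,0.001,0.005],[0,0.0006,0.0006,0.001,0.3,0.001,0.005]]'; python3 -c 'from h import *;st()'
```

```text
time: 13.25
tcp_pos: [0.5281, -0.1167, 0.1861]
ee_rot: [[0.658, 0.002, -0.753], [0.753, 0.001, 0.658], [0.002, -1.0, -0.001]]
contact_force: [-1.6, 1.3, 12.6]
finger_gap: 0.0132
13.25 [ 0.5281 -0.1167  0.1861] 48.82 [-0.51   0.316  0.742  1.987 -0.266  0.934  1.219] [-1.57  1.25 12.59] [0.5  0.25 0.19] 0.0132
```

```bash
python3 -m creep '[[0.0,0.0006,0.0005,0.001,0.04,0.001,0.005],[0.0,0.0006,0.0006,0.001,0.08,0.001,0.005],[0.0,0.0006,0.0006,0.001,0.12,0.001,0.005],[0,0.0006,0.0006,0.001,0.16,0.001,0.005],[0,0.0006,0.0006,0.001,0.2,0.001,0.005]]'; python3 -c 'from h import *;st()'; python3 -m creep '[[0.0,0.0006,0.0,0.001,0.015,0.001,0.005],[0.0,0.0006,0.000,0.001,0.03,0.001,0.005],[0.0,0.0006,0.000,0.001,0.03,0.001,0.005]]'; python3 -c 'from h import *;st()'
```

```text
time: 13.75
tcp_pos: [0.5284, -0.1161, 0.1861]
ee_rot: [[0.796, 0.002, -0.606], [0.606, 0.001, 0.796], [0.002, -1.0, -0.0]]
contact_force: [-2.2, 1.5, 13.4]
finger_gap: 0.0135
13.75 [ 0.5284 -0.1161  0.1861] 37.28 [-0.546  0.327  0.789  1.988 -0.289  0.937  1.04 ] [-2.15  1.54 13.39] [0.27 0.44 0.09] 0.0135
time: 14.05
tcp_pos: [0.5288, -0.1161, 0.1862]
ee_rot: [[0.814, 0.001, -0.581], [0.581, 0.002, 0.814], [0.002, -1.0, 0.001]]
contact_force: [-4.8, 1.1, 18.1]
finger_gap: 0.0134
14.05 [ 0.5288 -0.1161  0.1862] 35.55 [-0.551  0.33   0.796  1.987 -0.294  0.939  1.015] [-4.76  1.12 18.13] [0.12 1.36 0.21] 0.0134
```

```bash
python3 -m creep '[[-0.0006,0.0002,0.0004,0.001,0.01,0.002,0.005],[-0.0006,0.0002,0.0004,0.001,0.02,0.002,0.005],[-0.0006,0.0002,0.0004,0.001,0.03,0.002,0.005],[-0.0006,0.0002,0.0004,0.001,0.03,0.002,0.005]]'; python3 -c 'from h import *;st()'
```

```text
time: 14.45
tcp_pos: [0.5286, -0.1161, 0.1863]
ee_rot: [[0.831, 0.0, -0.557], [0.557, 0.002, 0.831], [0.001, -1.0, 0.001]]
contact_force: [-0.9, 0.1, 7.6]
finger_gap: 0.0133
14.45 [ 0.5286 -0.1161  0.1863] 33.83 [-0.556  0.332  0.804  1.987 -0.297  0.941  0.988] [-0.89  0.15  7.64] [-0.09  0.22  0.05] 0.0133
```

73.8° turned. I go on in fine steps with slight pressure, watching for the end stop.

```bash
for i in 1 ; do python3 -m creep '[[0,0.0004,0,0,0.01,0,0.005],[0,0.0004,0,0,0.02,0,0.005],[0,0.0004,0,0,0.02,0,0.005]]'; python3 -c 'from h import *;st()'; python3 -m creep '[[0,0.0003,0,0,0.01,0,0.005],[0,0.0003,0,0,0.02,0,0.005],[0,0.0003,0,0,0.02,0,0.005]]'; python3 -c 'from h import *;st()'; done
```

```text
time: 14.75
tcp_pos: [0.5288, -0.116, 0.1862]
ee_rot: [[0.842, 0.001, -0.54], [0.54, 0.002, 0.842], [0.001, -1.0, 0.001]]
contact_force: [-4.7, 0.1, 13.3]
finger_gap: 0.0134
14.75 [ 0.5288 -0.116   0.1862] 32.68 [-0.56   0.334  0.808  1.987 -0.3    0.941  0.971] [-4.68  0.08 13.3 ] [-0.01  1.16  0.16] 0.0134
time: 15.05
tcp_pos: [0.5289, -0.1159, 0.1863]
ee_rot: [[0.852, 0.001, -0.523], [0.523, 0.002, 0.852], [0.002, -1.0, 0.001]]
contact_force: [-5.1, -0.3, 13.7]
finger_gap: 0.0134
15.05 [ 0.5289 -0.1159  0.1863] 31.53 [-0.563  0.335  0.813  1.987 -0.303  0.942  0.953] [-5.11 -0.26 13.73] [0.03 1.48 0.22] 0.0134
```

```bash
python3 -m creep '[[-0.0004,0.0003,0.0003,0.001,0.01,0.001,0.005],[-0.0004,0.0003,0.0003,0.001,0.02,0.001,0.005],[-0.0004,0.0003,0.0003,0.001,0.02,0.001,0.005]]'; python3 -c 'from h import *;st()'; python3 -m creep '[[0,0.0003,0,0.0,0.01,0,0.005],[0,0.0003,0,0,0.02,0,0.005],[0,0.0003,0,0,0.02,0,0.005]]'; python3 -c 'from h import *;st()'
```

```text
time: 15.35
tcp_pos: [0.5287, -0.1159, 0.1862]
ee_rot: [[0.863, -0.0, -0.506], [0.506, 0.002, 0.863], [0.001, -1.0, 0.002]]
contact_force: [-1.5, -0.4, 11.1]
finger_gap: 0.0136
15.35 [ 0.5287 -0.1159  0.1862] 30.37 [-0.566  0.337  0.818  1.987 -0.305  0.943  0.936] [-1.53 -0.37 11.07] [-0.14  0.76  0.12] 0.0136
time: 15.65
tcp_pos: [0.5288, -0.116, 0.1863]
ee_rot: [[0.873, -0.0, -0.489], [0.489, 0.003, 0.873], [0.001, -1.0, 0.002]]
contact_force: [-4.7, 0.4, 13.6]
finger_gap: 0.0134
15.65 [ 0.5288 -0.116   0.1863] 29.24 [-0.57   0.338  0.823  1.987 -0.308  0.944  0.919] [-4.71  0.35 13.56] [-0.19  1.37  0.51] 0.0134
```

```bash
python3 -m creep '[[0,0.0002,0,0.0,0.006,0,0.005],[0,0.0002,0,0,0.012,0,0.005],[0,0.0002,0,0,0.012,0,0.005]]'; python3 -c 'from h import *;st()'
```

```text
time: 15.95
tcp_pos: [0.5286, -0.116, 0.1863]
ee_rot: [[0.878, -0.0, -0.479], [0.479, 0.003, 0.878], [0.001, -1.0, 0.002]]
contact_force: [-6.1, -0.2, 12.9]
finger_gap: 0.0133
15.95 [ 0.5286 -0.116   0.1863] 28.59 [-0.572  0.339  0.826  1.987 -0.309  0.944  0.909] [-6.06 -0.17 12.9 ] [-0.28  1.52  0.62] 0.0133
```

The torque has risen steadily to 0.6 N m at 79° of turn, so the stop is reached. I let up slowly and check that the lugs enter the pocket.

```bash
python3 -m creep '[[-0.0004,-0.001,0.0002,0,0,0,0.005],[-0.0004,-0.002,0.0002,0,0,0,0.005],[-0.0004,-0.003,0.0002,0,0,0,0.005],[-0.0004,-0.003,0.0002,0,0,0,0.005]]'; python3 -c 'from h import *;st()';  python3 -m creep '[[0,-0.001,0,0,0,0,0.005],[0,-0.002,0,0,0,0,0.005],[0,-0.002,0,0,0,0,0.005]]'; python3 -c 'from h import *;st()'
```

```text
time: 16.35
tcp_pos: [0.5281, -0.1161, 0.1893]
ee_rot: [[0.878, -0.001, -0.478], [0.478, 0.003, 0.878], [0.001, -1.0, 0.002]]
contact_force: [-3.0, -0.8, 4.4]
finger_gap: 0.0134
16.35 [ 0.5281 -0.1161  0.1893] 28.59 [-0.575  0.334  0.829  1.985 -0.304  0.95   0.905] [-3.05 -0.79  4.37] [-0.47  0.7   0.3 ] 0.0134
time: 16.65
tcp_pos: [0.5281, -0.1161, 0.1914]
ee_rot: [[0.878, -0.001, -0.479], [0.479, 0.003, 0.878], [0.001, -1.0, 0.002]]
contact_force: [-2.2, -1.7, 3.5]
finger_gap: 0.0132
16.65 [ 0.5281 -0.1161  0.1914] 28.59 [-0.577  0.331  0.831  1.983 -0.301  0.954  0.903] [-2.18 -1.74  3.46] [-0.4   0.62  0.22] 0.0132
```

The cup has risen 5.3 mm, past the 2 mm it could rise without the pocket, so it is in its locked seat. Releasing.

```bash
python3 -m creep '[[-0.0003,-0.0003,0.0002,0,0,0,0.005],[-0.0003,-0.0003,0.0002,0,0,0,0.02],[-0.0003,-0.0003,0.0002,0,0,0,0.04],[-0.0003,-0.0003,0.0002,0,0,0,0.06],[-0.0003,-0.0003,0.0002,0,0,0,0.06]]'; python3 -m creep '[[0,0,0,0,0,0,0.06],[0,-0.01,0,0,0,0,0.06],[0,-0.03,0,0,0,0,0.06],[0,-0.055,0,0,0,0,0.06],[0,-0.08,0,0,0,0,0.06],[0,-0.1,0,0,0,0,0.06],[0,-0.11,0,0,0,0,0.06],[0,-0.11,0,0,0,0,0.06]]'
python3 - <<'E'
from h import *
st(); C=cam("wrist"); im,d=robot.capture("wrist"); cv2.imwrite("pics/w5.png",im)
for n in ("wrist","top"):
    if n=="top": im,d=robot.capture("top"); C=cam("top")
    vv,uu=np.mgrid[:384,:512]; P=unproj(C,uu,vv,d); hsv=cv2.cvtColor(im,cv2.COLOR_BGR2HSV)
    m=(cv2.inRange(hsv,(22,110,50),(34,255,255))>0)&(np.hypot(P[...,0]-.526,P[...,1]+.117)<.05)&(P[...,2]>.2)&(d>0)
    Q=P[m];print(n,m.sum(),Q.mean(0),np.percentile(Q[:,2],[5,50,95]),cv2.minAreaRect((Q[:,:2]*1000).astype(np.float32)))
cv2.imwrite("pics/top5.png",im)
im,d=robot.capture("scene"); cv2.imwrite("pics/s5.png",im)
E
```

```text
time: 17.15
tcp_pos: [0.5278, -0.116, 0.1917]
ee_rot: [[0.878, -0.001, -0.479], [0.479, 0.003, 0.878], [0.001, -1.0, 0.002]]
contact_force: [0.4, -0.5, 0.8]
finger_gap: 0.06
time: 17.95
tcp_pos: [0.5284, -0.1163, 0.3029]
ee_rot: [[0.878, 0.002, -0.479], [0.479, 0.003, 0.878], [0.003, -1.0, 0.002]]
contact_force: [-0.4, -0.1, -0.7]
finger_gap: 0.06
17.95 [ 0.5284 -0.1163  0.3029] 28.6 [-0.674  0.187  0.899  1.856 -0.162  1.172  0.779] [-0.41 -0.06 -0.67] [-0.03  0.01  0.05] 0.06
wrist 1320 [ 0.52464818 -0.11216725  0.22488743] [0.21267819 0.22617784 0.22723356] ((526.639404296875, -115.73928833007812), (13.718099594116211, 53.19060134887695), 28.86912727355957)<stdin>:7: RuntimeWarning: Mean of empty slice.
  ret = um.true_divide(
Traceback (most recent call last):
IndexError: index -1 is out of bounds for axis 0 with size 0
```

View pics/w5.png

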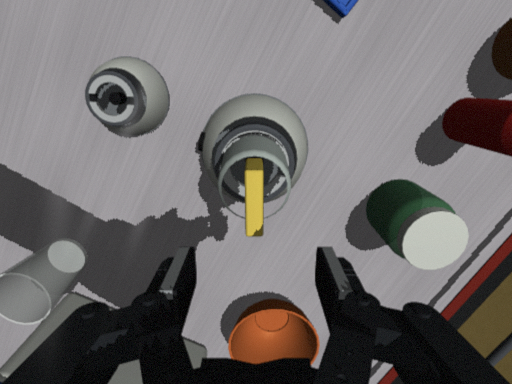

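The wrist view shows the fin upright over the socket at (254,195) with the open fingers clear. Its top is at z 0.226, which puts the foot about 18.2 mm below the collar's measured top. It is turned about 78° from the blender's x.

Run:
```python
from h import *
st(); print(robot.job_done())
```

```text
18.05 [ 0.5276 -0.116   0.3011] 28.61 [-0.673  0.189  0.898  1.859 -0.163  1.17   0.779] [ 0.28  0.54 -0.82] [ 0.01 -0.02 -0.03] 0.06
the job is handed in; nothing more can be done
None
```

The yellow-fin cup is locked onto the blender and released, and I handed the job in at about 18 s. No verdict is reported.

- **Lift and insertion:** I gripped the cup by its fin at 50 N and lowered it into the socket with its lugs in line with the gates, which I had measured in the wrist image. It went straight in without any searching turn. I pressed until the shoulder met the collar, mostly with 11 to 17 N; one reading during the twist implied about 21 N, above your 8 to 18 N.
- **Twist:** I turned it clockwise until the twisting load climbed to 0.6 N m, at 79° from where it went in. That fits 75° plus the play in the gates.
- **Lock:** When I let up, the cup rose 5.3 mm, so the lugs are in the pocket. I then opened the fingers and lifted clear.

**Last checks (wrist camera):**
- **Height:** the fin top is at z 0.226 m, so the foot is about 18 mm below the collar's top.
- **Centring:** the fin's centre is within about 1 mm of my estimate of the socket axis.
- **Turn:** the fin is about 78° from the blender's x axis.
- **Contact:** the force on the tool after release is close to zero.

**Checks that failed or disagreed:**
- The closing top-camera check failed: it found no yellow fin points above the socket. The planned scene picture was not taken either.
- I did not re-measure the green cup or the bystanders afterwards. The moves kept clear of them, and no unexpected contact forces showed.
- While turning, the measured tool position drifted about 2 mm from the socket axis, with side forces up to about 6 N.

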